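# Feed the yellow cassette home with the push stick

### The job

Pick up the wooden push stick by its handle and use its nose to push the yellow cassette along its lane of the metal guide until it sits home against the brass end stop. Touch the yellow cassette only with the stick, not with the gripper, keep it down in its lane, and leave the blue cassette in the other lane where it is. Then stand the stick upright on the bench, clear of the guide, and let go.

Things in the scene. Friction and masses are not known exactly. Their poses are not given: they have to be found in the camera images.
- stick_mid (a point): Loose wooden push stick (about 60 g) standing upright on the bench. Foot bar 110 long x 22 wide x 14 high, with an upright handle on it, 36 long x 20 thick (the width to grip, across the bar), its top 68 above the underside. This point is on the handle's vertical axis, 34 above the underside. Its x axis runs along the bar to the nose: the black rubber nose face is 72 ahead of this point (+x), the bar's heel 38 behind it; y is across the bar, z up.
- yellow_mid (a point): Yellow plastic tissue cassette with a cream wax block (28 x 22 x 8) on top, loose (about 30 g), lying in one of the two lanes (either one) near the open mouth, its length along the lane. 50 long (x) x 36 wide (y) x 16 high; the yellow base is 8 high over its full area. This point is its centre, 8 above its underside; x points along the feed direction.
- blue_mid (a point): Blue plastic cassette with a cream wax block, otherwise identical, lying in the other lane: a bystander. This point is its centre, 8 above its underside.
- guide: Fixed metal two-lane guide, 190 long (x) x 106 wide (y), open on top. Origin: centre of its underside, on the bench. Feed direction is its +x: the lanes are open at the mouth (x = -95) and closed by a brass stop (26 high above the bench) whose inner face is at x = +83. Lane floors are 6 above the bench; three walls, 6 thick, rise to 18 above the bench. Lanes are 44 wide, centred at y = +25 and y = -25. A cassette fully home has its centre at x = +58.
Things that resemble listed ones, but are neither listed nor needed, are in the scene too. Of the things that look like the guide, the largest one is meant.

How it is judged:
By the outcome, as a careful person would: the job done as asked, in the order asked, and still so for the second after the job is handed in, with the robot touching nothing.
It also fails if it takes over 45 s, if anything falls off the work surface, if the arm or the gripper's body presses on something with over 40 N, if the wrist force passes 120 N, or if a joint passes its speed limit or range.

### The arm

A 6-joint arm with a two-finger parallel gripper is mounted at the origin on the work surface. World frame = base frame: x ahead of the robot, y to its left, z up, the work surface at z = 0. Lengths are in m, angles in rad, forces in N, time in s.
With the tool pointing down it reaches from about 0.3 to 0.85 m from the base axis. Payload 5.4 kg.
Tool frame: the origin (TCP) lies midway between the tips of the shut fingers; the grasp point (between the pads) lies 19 mm behind it; x points along the fingers, y is the direction in which the jaws open and shut, and the axes are right-handed (so a half turn about x gives the same grasp; the last joint's range is limited). The gripper opens to 85 mm and grips with 20 to 120 N. Pads are 22 mm wide; open, the fingers measure 114 mm over their backs; the gripper's body (76 mm by 85 mm) begins 54 mm behind the grasp point. The pads swing forward as they close: fully open they stand 13 mm farther back than shut.
Start: joints at [1.013, 0.158, 1.597, -0, 1.386, -0.21], TCP at [0.196, 0.541, 0.231] pointing down, gripper open.
Joint ranges: [-2.91, 2.91], [-0.94, 2.29], [0.18, 2.7], [-1.29, 4.43], [0.17, 2.64], [-3, 3]. Speed limits (rad/s): [2.57, 2.57, 3.14, 3.14, 3.14, 3.14].

### API

Orientations are given as a unit quaternion [w, x, y, z].
In Python, from station import manip gives the robot as it stands.
- The arm moves only by the tool jog_arm, never from a script. Its arguments are lists of equal length, an entry for each row: "twist": the turn, a rotation vector about the tool's x, y, z in degrees, a list of three; "travel": the shift along the tool's x, y, z in cm, a list of three; "gripper": the closure, from 0 (fully open) to 1 (shut). In form: {"twist": [[wx, wy, wz], ...], "travel": [[tx, ty, tz], ...], "gripper": [gripper, ...]}. A call has 1 to 8 rows; each row is the pose to reach, as a shift and turn from the pose commanded when the call began, along the tool's axes at that moment; what a row does not reach only later rows make up. A row lasts 1/8 s, in which the tool goes at most 62.5 mm and 10.7 degrees, less where a joint would pass 70% of its speed; a pose out of reach is approached as far as the arm can. A call with a gripper value outside its range is refused whole. The fingers move at their own pace and stop on an object; the grip force is fixed at half the most. Time passes only in rows, so rows that repeat a pose let the fingers close. It gives the time, the measured TCP pose, the force and the opening at its end, in the units of the state.
- manip.get_obs(): the state, without advancing time (a new reading comes with each control period).
- manip.read_camera(name): name is "scene" or "top"; returns a dict with "pixels" (480x640x3 uint8, red, green, blue), "fx", "fy", "cx", "cy" (pixels), "dist_coeffs" ([k1, k2, p1, p2, k3] as OpenCV has them; the pictures are not rectified), "R" (3x3) and "t" (3): a world point X has camera coordinates R X + t. Camera axes: x right, y down, z forward; pixel columns grow to the right and rows downward; lengths in m; the calibration is good to about 2 mm. A picture is of the moment at which its call begins. There is no depth.
- manip.finish_job(): hands the job in, once; it reports no verdict.
Trained networks look in the newest picture that a camera, given by its name, has taken for a name from the list of things; names that differ only in an ending like _2 or _b are one class to them, and where a whole thing is asked for, a point or a joint stands for the part that bears it (a point fixed in the world has none). Each returns a list of dicts, best first, with "score" (0 to 1); they miss things now and then, are a little off and sometimes report something else, mostly with a low value. They report only what shows in the picture. A call takes as long as a camera call. They do not tell look-alikes from the thing itself.
- manip.silhouettes(query, camera): "mask" (480x640 bool, what is visible of it) and "xy" ([column, row] in pixels, amid what is visible of it).
The state is a dict: "time": time; "joint_pos": joint angles; "qd": joint speeds; "joint_efforts": joint torques, N m; "position": TCP position; "orientation": TCP orientation; "force": force on the tool from outside, world axes, zero at the start; "torque": the same for the moment, N m; "grip_width": finger opening in m.
Only numpy, scipy, OpenCV 4.12 (cv2) and the standard library are available. Lean on these libraries where they do the work, as an engineer would, in place of code of your own. Each camera call takes 0.05 s, during which the arm holds its last target. There are 200 camera calls.

## Working session

There is one attempt and no reset: what is moved stays moved. The work goes in short steps, Python scripts to look and compute and a tool call to move; the robot and the scene stay as the last step left them, time stands still between calls to the robot, and variables do not carry over. Pictures are saved under pics/ and viewed, about 8 in all and at most 12, crops included, and the job is handed in when it is done.

Besides the shell and the picture viewer there is one more tool, called after ">>>" as a command line: name --argument value ..., lists and objects as JSON in quotes. jog_arm: Moves the arm, as the interface text tells. Its arguments: {"type":"object","properties":{"twist":{"type":"array"},"travel":{"type":"array"},"gripper":{"type":"array"}},"required":["twist","travel","gripper"]}

```bash
ls; mkdir -p pics; python3 - <<'E'
from station import manip
import cv2,numpy as np
s=manip.get_obs();print(s)
for c in("scene","top"):
    p=manip.read_camera(c);cv2.imwrite(f"pics/{c}0.png",p["pixels"][:,:,::-1]);print(c,{k:v for k,v in p.items() if k!="pixels"})
    for q in("stick_mid","yellow_mid","blue_mid","guide"):
        print(q,[(round(d["score"],2),np.round(d["xy"]),d["mask"].sum()) for d in manip.silhouettes(q,c)])
E
```

```text
pics
{'time': 0.0, 'joint_pos': array([ 1.01287298e+00,  1.59080830e-01,  1.59829795e+00,  2.00551114e-05,
        1.38618695e+00, -2.10076722e-01]), 'qd': array([ 0.00228482,  0.00155626, -0.00040865, -0.00032891, -0.00222147,
        0.00021853]), 'joint_efforts': array([-2.00646009e-04, -3.96002162e+01, -3.31430376e+01, -2.38829534e-04,
        8.32163903e-03,  7.58064118e-06]), 'position': array([0.19566586, 0.54001999, 0.23026614]), 'orientation': array([ 0.6961706 ,  0.12172032,  0.6967062 , -0.12300867]), 'force': array([-0.21961032, -0.09564017,  0.40792653]), 'torque': array([-0.01864706, -0.03200937,  0.03658028]), 'grip_width': 0.08506056004908037}
scene {'fx': 613.392770829588, 'fy': 613.392770829588, 'cx': 311.2826941775682, 'cy': 238.18305320086776, 'dist_coeffs': array([-0.19133377,  0.        ,  0.        ,  0.        ,  0.        ]), 'R': array([[ 0.4835153 ,  0.87526354,  0.01125579],
       [ 0.50619084, -0.26909428, -0.81936506],
       [-0.71413149,  0.40187312, -0.57316159]]), 't': array([-0.2745314 , -0.17919009,  1.50235937])}
stick_mid []
yellow_mid [(0.83, a
[... 277 characters left out ...]
op {'fx': 588.2432658952617, 'fy': 588.2432658952617, 'cx': 315.2615109022551, 'cy': 234.57271206534196, 'dist_coeffs': array([-0.08277849,  0.        ,  0.        ,  0.        ,  0.        ]), 'R': array([[ 0.01083995, -0.99985982, -0.0127606 ],
       [-0.99055792, -0.00899322, -0.13679961],
       [ 0.13666567,  0.01412301, -0.99051655]]), 't': array([0.05518266, 0.49437038, 1.12734736])}
stick_mid [(0.94, array([228., 209.]), np.int64(750))]
yellow_mid [(0.82, array([344., 208.]), np.int64(464))]
blue_mid [(0.67, array([344., 181.]), np.int64(408))]
guide [(0.8, array([377., 200.]), np.int64(4053)), (0.79, array([454., 290.]), np.int64(2486)), (0.56, array([337., 294.]), np.int64(2553))]
```

View pics/top0.png

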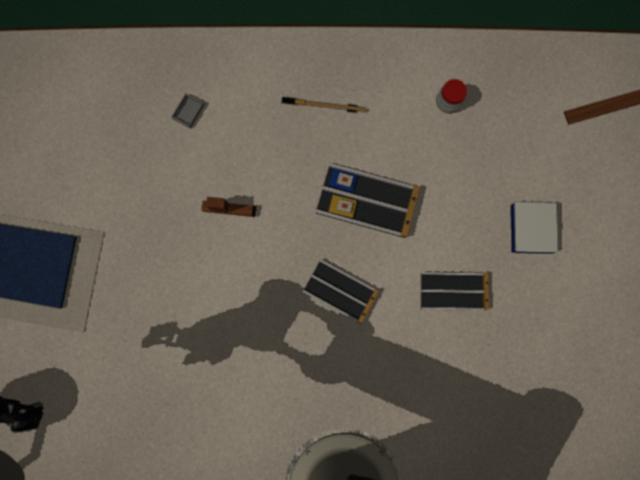

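View pics/scene0.png

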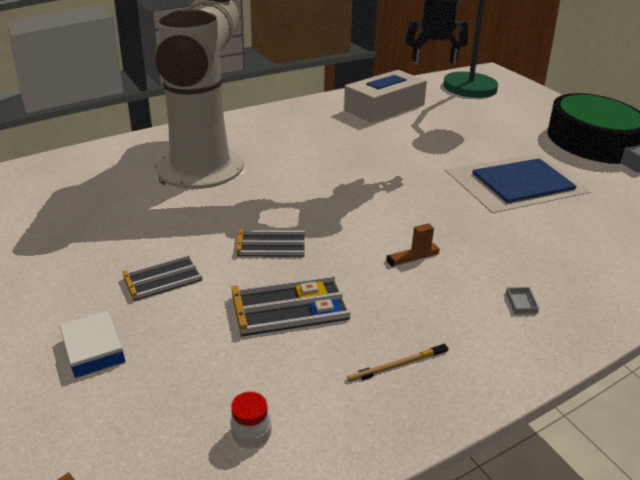

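The top picture shows the stick at about (228,208), with its black nose at (257,211) on the right and the handle at (215,203). The large guide is at (370,200), with its mouth on the left and brass stop on the right. Yellow is at (344,207) in the near lane and blue at (344,181).

Possible mix-ups, by top pixel:
- **Stick:** the pen/brush at (325,104) and the wooden strip at (605,107). The one at (228,208) has the handle.
- **Guide:** the small guides at (341,290) and (456,290). The largest is at (370,200).

I'll check the choice in one close crop of both views.

```bash
python3 - <<'E'
import cv2,numpy as np
t=cv2.imread("pics/top0.png");s=cv2.imread("pics/scene0.png")
def g(im,x,y,w,h,k):return cv2.resize(im[y:y+h,x:x+w],None,fx=k,fy=k,interpolation=cv2.INTER_CUBIC)
a=g(t,310,155,120,90,5)[:, :600]   # 600x450
b=g(t,195,185,75,40,5) #375x200
c=g(s,225,270,130,70,6) #780x420
d=g(s,380,215,70,55,5) #350x275
A=np.zeros((600,800,3),np.uint8)
A[:300,:400]=cv2.resize(a,(400,300)) # scale 3.333
A[:200,420:795]=b
A[300:,:]=0
A[310:590,0:520]=g(s,225,270,130,70,4)
A[310:585,440+10:800]=g(s,380,215,70,55,5)
A=np.clip(A*1.3,0,255).astype(np.uint8)
cv2.imwrite("pics/crop1.png",A)
E
```

```text
(no output)
```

View pics/crop1.png

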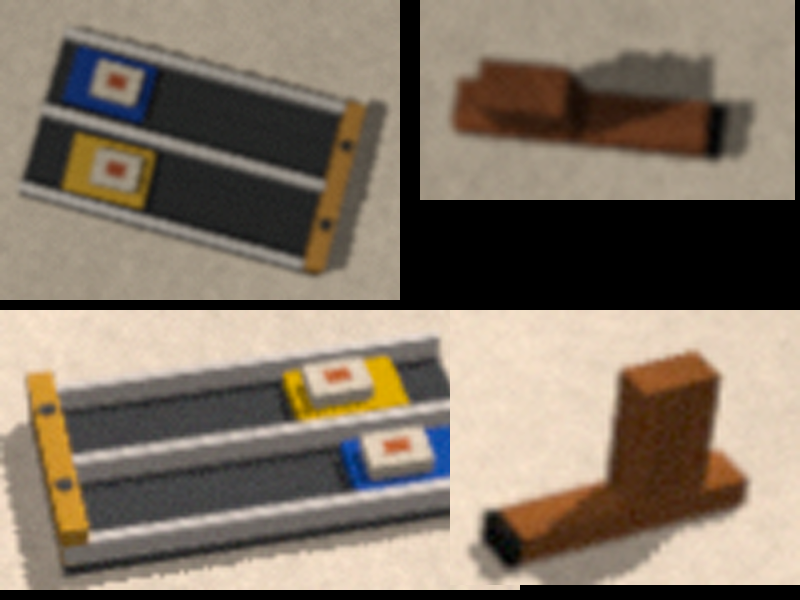

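The crop confirms it: one stick with an upright handle and a black nose toward the guide, and yellow in the guide's near lane (y = -25). Next I'll fit poses to corners read from the crop.

```bash
cat > h.py <<'E'
import numpy as np,cv2
from scipy.optimize import least_squares
from station import manip
def proj(p,X):
    K=np.array([[p["fx"],0,p["cx"]],[0,p["fy"],p["cy"]],[0,0,1]])
    return cv2.projectPoints(np.array(X,float).reshape(-1,1,3),cv2.Rodrigues(p["R"])[0],p["t"],K,p["dist_coeffs"])[0][:,0]
def place(q,L):
    c,s=np.cos(q[2]),np.sin(q[2]);L=np.atleast_2d(np.array(L,float))
    return L@np.array([[c,s,0],[-s,c,0],[0,0,1]])+[q[0],q[1],0]
def box(x0,x1,y0,y1,z0,z1): return [(x,y,z) for z in(z0,z1) for x,y in((x0,y0),(x1,y0),(x1,y1),(x0,y1))]
STICK=[np.array(box(-.038,.072,-.011,.011,0,.014)),np.array(box(-.018,.018,-.01,.01,.014,.068))]
def fitmask(obs,parts,q0):
    """obs: list of (cam,mask). fit x,y,yaw by soft silhouette difference at 4x"""
    from scipy.optimize import minimize
    def cost(q):
        e=0
        for p,m in obs:
            big=np.zeros((480*4,640*4),np.uint8)
            for P in parts:
                u=proj(p,place(q,P));h=cv2.convexHull(((u+.5)*4-.5).astype(np.float32))
                cv2.fillConvexPoly(big,np.round(h*16).astype(np.int32),255,shift=4)
            r=cv2.resize(big,(640,480),interpolation=cv2.INTER_AREA)/255.
            e+=np.abs(r-m).sum()
        return e
    r=minimize(cost,q0,method="Nelder-Mead",options=dict(initial_simplex=np.array(q0)+np.vstack([np.zeros(3),np.diag([.006,.006,.1])]),xatol=1e-4,fatol=.1))
    return r.x,r.fun,[m.sum() for _,m in obs]
E
cat > m1.py <<'E'
from h import *
T,S=[manip.read_camera(c) for c in("top","scene")]
def top_a(u,v):return((u+.5)/(10/3)-.5+310,(v+.5)/(10/3)-.5+155)
def top_b(u,v):return((u-420+.5)/5-.5+195,(v+.5)/5-.5+185)
def sc_c(u,v):return((u+.5)/4-.5+225,(v-310+.5)/4-.5+270)
def sc_d(u,v):return((u-450+.5)/5-.5+380,(v-310+.5)/5-.5+215)
def fit(obs,q0):
    f=lambda q:np.concatenate([(proj(p,place(q,L))[0]-uv) for p,uv,L in obs])
    r=least_squares(f,q0,loss="soft_l1");print(np.round(r.x,4),np.round(r.fun.reshape(-1,2),1).tolist());return r.x
G=[(T,top_a(70,27),(-.095,.053,.018)),(T,top_a(20,190),(-.095,-.053,.018)),(T,top_a(363,102),(.095,.053,.026)),(T,top_a(322,272),(.095,-.053,.026)),
 (T,top_a(347,99),(.083,.053,.026)),(T,top_a(304,268),(.083,-.053,.026)),
 (S,sc_c(28,376),(.095,-.053,.026)),(S,sc_c(52,373),(.083,-.053,.026)),(S,sc_c(87,540),(.083,.053,.026)),(S,sc_c(63,545),(.095,.053,.026)),(S,sc_c(437,339),(-.095,-.053,.018))]
g=fit(G,(.55,0,-1.8));fit(G[:6],g);fit(G[6:],g)
K=[(T,top_b(482,59),(-.018,.01,.068)),(T,top_b(577,68),(.018,.01,.068)),(T,top_b(723,103),(.072,.011,.014)),(T,top_b(721,157),(.072,-.011,.014)),(T,top_b(456,132),(-.038,-.011,.014)),
 (S,sc_d(622,371),(.018,-.01,.068)),(S,sc_d(700,352),(-.018,-.01,.068)),(S,sc_d(718,375),(-.018,.01,.068)),(S,sc_d(643,392),(.018,.01,.068)),(S,sc_d(515,566),(.072,.011,0)),(S,sc_d(745,500),(-.038,.011,0))]
k=fit(K,(.5,.2,-1.6));fit(K[:5],k);fit(K[5:],k)
m=manip.silhouettes("stick_mid","top");print("stick mask",fitmask([(T,m[0]["mask"])],STICK,k))
Y=[np.array(box(-.025,.025,-.018,.018,.006,.014)),np.array(box(-.014,.014,-.011,.011,.014,.022))]
for n in("yellow_mid","blue_mid"):
    M=[(T,manip.silhouettes(n,"top")[0]["mask"]),(S,manip.silhouettes(n,"scene")[0]["mask"])]
    for o in (M[:1],M):
        q,f,a=fitmask(o,Y,[*place(g,(-.05,-.025 if n[0]=="y" else .025,0))[0][:2],g[2]])
        d=q[:2]-g[:2];c,s=np.cos(g[2]),np.sin(g[2]);print(n,q.round(4),round(f),a,"in guide",(np.array([[c,s],[-s,c]])@d).round(4),round(q[2]-g[2],3))
E
python3 m1.py
```

```text
[ 0.5705 -0.0448 -1.832 ] [[-1.4, -1.0], [-0.3, -0.6], [1.7, 0.0], [1.0, -0.7], [0.8, -0.7], [0.6, -1.1], [-0.6, -1.2], [0.1, -1.4], [0.9, -3.4], [-0.3, -3.6], [0.1, -3.4]]
[ 0.5691 -0.0437 -1.833 ] [[-1.8, -0.4], [-0.9, 0.1], [1.2, 0.7], [0.5, -0.0], [0.3, 0.1], [0.1, -0.4]]
[ 0.5775 -0.0481 -1.8417] [[-0.6, 1.2], [0.2, 1.0], [0.4, -0.5], [-0.9, -0.7], [0.9, -0.5]]
[ 0.552   0.2542 -1.6634] [[-0.0, -0.7], [-0.8, -0.7], [0.7, -0.3], [-0.2, -0.5], [-0.7, -0.8], [-1.2, -1.7], [-1.1, -1.9], [0.9, -1.2], [0.0, -0.5], [-1.8, 0.2], [-0.1, 0.2]]
[ 0.5506  0.2537 -1.6557] [[0.1, 0.0], [-0.6, -0.1], [0.9, 0.1], [0.1, -0.1], [-0.5, -0.0]]
[ 0.5546  0.2536 -1.6526] [[-0.7, -0.9], [-0.6, -1.2], [1.5, -0.5], [0.7, 0.3], [-1.0, 1.2], [0.4, 0.8]]
stick mask (array([ 0.55189725,  0.25461653, -1.668726  ]), np.float64(60.36862745098039), [np.int64(704)])
yellow_mid [ 0.5574  0.0054 -1.822 ] 72 [np.int64(387)] in guide [-0.0451 -0.0255] 0.01
yellow_mid [ 0.5565  0.0058 -1.7846] 160 [np.int64(387), np.int64(407)] in guide [-0.0452 -0.0266] 0.047
blue_mid [ 0.6108  0.0053 -1.8218] 28 [np.int64(436)] in guide [-0.0588  0.0261] 0.01
blue_mid [ 0.6107  0.0047 -1.8014] 192 [np.int64(436), np.int64(389)] in guide [-0.0582  0.0261] 0.031
```

The masks, corners and both cameras agree to about 2–4 mm. The sizes also check out: both cassettes land on their lane centrelines at y ≈ ±26 mm. Next is a helper that turns a target TCP pose into tool-axis numbers.

```bash
cat > go.py <<'E'
import sys,numpy as np
from scipy.spatial.transform import Rotation as Ro
from station import manip
def delta(x,y,z,yaw):
    """yaw = stick heading; tool x down, tool y along +-stick y (nearest)"""
    s=manip.get_obs();q=s["orientation"];R=Ro.from_quat([*q[1:],q[0]])
    best=None
    for sg in(1,-1):
        ty=sg*np.array([-np.sin(yaw),np.cos(yaw),0]);tx=np.array([0,0,-1.])
        Rt=Ro.from_matrix(np.stack([tx,ty,np.cross(tx,ty)],1));v=np.degrees((R.inv()*Rt).as_rotvec())
        if best is None or np.linalg.norm(v)<np.linalg.norm(best):best=v
    d=R.inv().apply(np.array([x,y,z])-s["position"])*100
    print("t",round(s["time"],2),"pos",s["position"].round(4),"twist",best.round(2),"travel",d.round(2),"F",s["force"].round(1),"w",round(s["grip_width"],4),"q6",s["joint_pos"][5].round(2))
if __name__=="__main__": 
    a=list(map(float,sys.argv[1:]))
    for i in range(0,len(a),4): delta(*a[i:i+4])
E
python3 go.py .552 .254 .15 -1.66 .552 .254 .028 -1.66
python3 -c "
from go import *
s=manip.get_obs();q=s['orientation'];print(Ro.from_quat([*q[1:],q[0]]).as_matrix().round(3))"
```

```text
t 0.85 pos [0.196  0.5405 0.2313] twist [75.19  0.   -0.  ] travel [  8.13 -14.81  43.23] F [-0.1 -0.7  0.7] w 0.0855 q6 -0.21
t 0.85 pos [0.196  0.5405 0.2313] twist [75.19  0.   -0.  ] travel [ 20.33 -14.81  43.23] F [-0.1 -0.7  0.7] w 0.0855 q6 -0.21
[[ 0.     0.341  0.94 ]
 [-0.     0.94  -0.341]
 [-1.    -0.     0.   ]]
```

>>> jog_arm --twist '[[75, 0, 0], [75, 0, 0], [75, 0, 0], [75, 0, 0], [75, 0, 0], [75, 0, 0], [75, 0, 0], [75, 0, 0]]' --travel '[[8, -14.8, 43.2], [8, -14.8, 43.2], [8, -14.8, 43.2], [8, -14.8, 43.2], [8, -14.8, 43.2], [8, -14.8, 43.2], [8, -14.8, 43.2], [8, -14.8, 43.2]]' --gripper '[0, 0, 0, 0, 0, 0, 0, 0]'

```text
time: 1.85
position: [0.5536, 0.2517, 0.1506]
orientation: [-0.477, -0.522, -0.477, 0.522]
force: [-0.0, 0.5, -0.4]
grip_width: 0.0853
```

```bash
python3 go.py .552 .254 .09 -1.66 .552 .254 .028 -1.66
```

```text
t 1.85 pos [0.5536 0.2517 0.1506] twist [-0.01  0.03  0.02] travel [ 6.06 -0.18 -0.22] F [-0.   0.5 -0.4] w 0.0853 q6 0.32
t 1.85 pos [0.5536 0.2517 0.1506] twist [-0.01  0.03  0.02] travel [12.26 -0.17 -0.22] F [-0.   0.5 -0.4] w 0.0853 q6 0.32
```

>>> jog_arm --twist '[[0, 0, 0], [0, 0, 0], [0, 0, 0], [0, 0, 0], [0, 0, 0], [0, 0, 0]]' --travel '[[3, -0.15, -0.2], [6, -0.15, -0.2], [9, -0.15, -0.2], [11, -0.15, -0.2], [12.2, -0.15, -0.2], [12.2, -0.15, -0.2]]' --gripper '[0, 0, 0, 0, 0, 0]'

```text
time: 2.6
position: [0.55, 0.2564, 0.0289]
orientation: [-0.478, -0.521, -0.478, 0.521]
force: [0.0, 0.3, -0.2]
grip_width: 0.0856
```

```bash
python3 go.py .552 .254 .028 -1.66; python3 - <<'E'
from h import *
for c,(x,y,w,h) in dict(top=(180,165,100,75),scene=(370,180,100,75)).items():
    p=manip.read_camera(c);im=p["pixels"][:,:,::-1][y:y+h,x:x+w];cv2.imwrite(f"pics/g_{c}.png",im)
a=[cv2.resize(cv2.imread(f"pics/g_{c}.png"),None,fx=4,fy=4,interpolation=cv2.INTER_CUBIC) for c in("top","scene")]
cv2.imwrite("pics/grasp.png",np.hstack(a))
E
```

```text
t 2.6 pos [0.55   0.2564 0.0289] twist [0.22 0.01 0.06] travel [0.09 0.22 0.22] F [ 0.   0.3 -0.2] w 0.0856 q6 0.32
```

View pics/grasp.png

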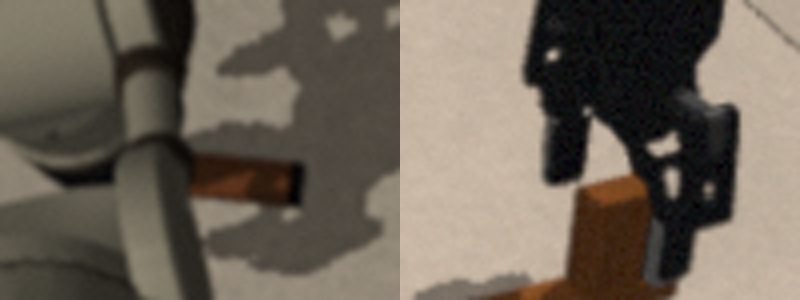

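The crop shows the handle between the two fingers, with handle top at (615,185) and fingers at (565,160) and (670,250). I'll trim by 2 mm and close.

>>> jog_arm --twist '[[0, 0, 0], [0, 0, 0], [0, 0, 0], [0, 0, 0], [0, 0, 0], [0, 0, 0], [0, 0, 0], [0, 0, 0]]' --travel '[[0, 0.2, 0.2], [0, 0.2, 0.2], [0, 0.2, 0.2], [0, 0.2, 0.2], [0, 0.2, 0.2], [0, 0.2, 0.2], [0, 0.2, 0.2], [0, 0.2, 0.2]]' --gripper '[0, 0, 1, 1, 1, 1, 1, 1]'

```text
time: 3.7
position: [0.5522, 0.2542, 0.0293]
orientation: [0.478, 0.521, 0.478, -0.521]
force: [-0.0, 0.2, 0.1]
grip_width: 0.019
```

```bash
python3 go.py .552 .254 .028 -1.66
```

```text
t 3.7 pos [0.5522 0.2542 0.0293] twist [ 0.18 -0.   -0.  ] travel [ 0.13 -0.02  0.02] F [-0.   0.2  0.1] w 0.019 q6 0.32
```

>>> jog_arm --twist '[[0, 0, 0], [0, 0, 0], [0, 0, 0]]' --travel '[[-2.5, 0, 0], [-4, 0, 0], [-4, 0, 0]]' --gripper '[1, 1, 1]'

```text
time: 4.08
position: [0.5534, 0.2544, 0.0708]
orientation: [0.479, 0.522, 0.477, -0.52]
force: [0.4, -0.3, -0.4]
grip_width: 0.0192
```

```bash
python3 - <<'E'
from h import *; from go import delta
g=(.5703,-.0447,-1.832)
p=place(g,(-.207,-.025,0))[0];print(p)
delta(p[0],p[1],.0703,g[2])
E
```

```text
[0.59960443 0.16173462 0.        ]
t 4.08 pos [0.5534 0.2544 0.0708] twist [10.04 -0.07 -0.17] travel [0.06 5.4  8.84] F [ 0.4 -0.3 -0.4] w 0.0192 q6 0.32
```

>>> jog_arm --twist '[[5, 0, 0], [10, 0, 0], [10, 0, 0], [10, 0, 0], [10, 0, 0]]' --travel '[[0, 2, 3], [0, 4, 6], [0, 5.4, 8.8], [0, 5.4, 8.8], [0, 5.4, 8.8]]' --gripper '[1, 1, 1, 1, 1]'

```text
time: 4.7
position: [0.5976, 0.1622, 0.0685]
orientation: [-0.43, -0.56, -0.431, 0.561]
force: [0.5, 0.1, -1.1]
grip_width: 0.0191
```

```bash
cat > look.py <<'E'
from h import *; from go import delta,Ro
import sys
n=sys.argv[1];(tb,sb)=((250,155,180,90),(220,225,200,100))
s=manip.get_obs();q=s["orientation"];ty=Ro.from_quat([*q[1:],q[0]]).as_matrix()[:,1];yaw=np.arctan2(-ty[0],ty[1])
yaw=min((yaw,yaw+np.pi,yaw-np.pi),key=lambda a:abs(a+1.8));print("tcp",s["position"].round(4),"yaw",yaw.round(4),"F",s["force"].round(1),"t",s["time"])
st=(s["position"][0],s["position"][1],yaw);zu=s["position"][2]-.0293
g=(.5703,-.0447,-1.832)
d=np.array(st[:2])-g[:2];c,sn=np.cos(g[2]),np.sin(g[2]);print("stick in guide",(np.array([[c,sn],[-sn,c]])@d).round(4))
out=[]
for cam,(x,y,w,h) in(("top",tb),("scene",sb)):
    p=manip.read_camera(cam);k=4
    im=np.clip(cv2.resize(p["pixels"][:,:,::-1][y:y+h,x:x+w],None,fx=k,fy=k,interpolation=cv2.INTER_CUBIC)*1.3,0,255).astype(np.uint8).copy()
    def dr(P,col):
        u=(proj(p,P)+.5-[x,y])*k-.5;cv2.polylines(im,[np.round(u*8).astype(np.int32)],True,col,1,cv2.LINE_AA,shift=3)
    for z0 in(0,.014): dr(place(st,box(-.038,.072,-.011,.011,zu+z0,zu+z0)[:4]),(0,255,0))
    for yy in(-.05,0.0,.05): dr(place(g,box(-.095,.083,yy-.003,yy+.003,.018,.018)[:4]),(255,0,255))
    dr(place(g,box(.083,.095,-.053,.053,.026,.026)[:4]),(255,255,0))
    out.append(np.pad(im,((0,0),(0,800-im.shape[1]),(0,0)))[:, :800])
cv2.imwrite(f"pics/{n}.png",np.vstack(out)[:760])
cv2.imwrite(f"pics/{n}.png",cv2.resize(np.vstack(out),(800*600//760,600)) if 0 else np.vstack([o[:300] if i else o[:300] for i,o in enumerate(out)]))
for cam in("top","scene"):
  for nm,sg in(("yellow_mid",-1),("blue_mid",1)):
    p=manip.read_camera(cam);m=manip.silhouettes(nm,cam)
    for e in m[:1]:
        Y=[np.array(box(-.025,.025,-.018,.018,.006,.014)),np.array(box(-.014,.014,-.011,.011,.014,.022))]
        i=min((( -.05+j*.02) for j in range(7)),key=lambda v:np.hypot(*(proj(p,place(g,(v,sg*.025,.014)))[0]-e["xy"])))
        Q,f,a=fitmask([(p,e["mask"])],Y,[*place(g,(i,sg*.025,0))[0][:2],g[2]])
        dd=Q[:2]-g[:2];print(cam,nm,round(e["score"],2),"in guide",(np.array([[c,sn],[-sn,c]])@dd).round(4),"err",round(f),a)
E
python3 look.py entry
```

```text
tcp [0.5976 0.1622 0.0685] yaw -1.8314 F [ 0.5  0.1 -1.1] t 4.7
stick in guide [-0.2069 -0.027 ]
top yellow_mid 0.69 in guide [-0.0456 -0.0259] err 31 [np.int64(448)]
top blue_mid 0.62 in guide [-0.0594  0.026 ] err 29 [np.int64(450)]
scene yellow_mid 0.66 in guide [-0.0449 -0.0268] err 152 [np.int64(338)]
scene blue_mid 0.79 in guide [-0.0576  0.0193] err 182 [np.int64(346)]
```

View pics/entry.png

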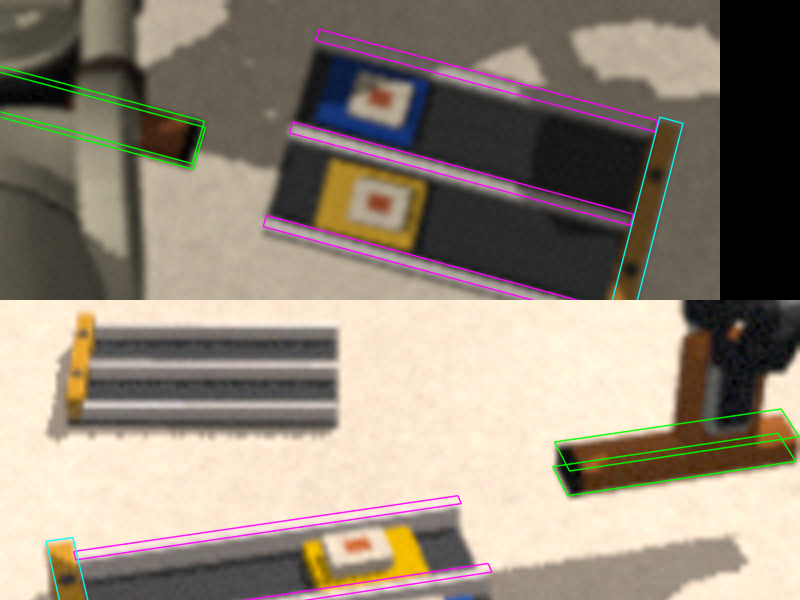

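The stick overlay matches the picture: nose at (200,142) top and (568,470) scene. The guide overlay is within 1–2 px, so the guide may sit 1–3 mm further toward +x than fitted. I'll go down to just outside the mouth and recheck the lane alignment there.

```bash
python3 - <<'E'
from h import *; from go import delta
g=(.5703,-.0447,-1.832)
for x,z in((-.179,.0378),(-.179,.0378)):
    p=place(g,(x,-.0235,0))[0]; delta(p[0],p[1],z,g[2])
E
```

```text
t 5.2 pos [0.5984 0.162  0.0693] twist [ 0.06 -0.   -0.01] travel [3.15 0.27 2.8 ] F [ 0.1 -0.6 -1.6] w 0.0193 q6 0.33
t 5.2 pos [0.5984 0.162  0.0693] twist [ 0.06 -0.   -0.01] travel [3.15 0.27 2.8 ] F [ 0.1 -0.6 -1.6] w 0.0193 q6 0.33
```

>>> jog_arm --twist '[[0, 0, 0], [0, 0, 0], [0, 0, 0], [0, 0, 0], [0, 0, 0]]' --travel '[[1.5, 0.25, 1.4], [2.5, 0.25, 2.8], [3.1, 0.25, 2.8], [3.1, 0.25, 2.8], [3.1, 0.25, 2.8]]' --gripper '[1, 1, 1, 1, 1]'

```text
time: 5.82
position: [0.594, 0.1344, 0.0386]
orientation: [0.431, 0.561, 0.431, -0.56]
force: [-0.5, 0.6, -1.0]
grip_width: 0.0192
```

```bash
sed -i 's/(tb,sb)=.*/(tb,sb)=((270,160,170,75),(225,245,200,100))/; s/o\[:300\] if i else o\[:300\]/o[80:380] if i else o[:300]/' look.py; python3 look.py low
```

```text
tcp [0.594  0.1344 0.0386] yaw -1.8311 F [-0.5  0.6 -1. ] t 5.825
stick in guide [-0.1791 -0.0233]
top yellow_mid 0.97 in guide [-0.0448 -0.0263] err 48 [np.int64(412)]
scene yellow_mid 0.57 in guide [-0.0438 -0.0285] err 110 [np.int64(381)]
scene blue_mid 0.79 in guide [-0.0574  0.0206] err 134 [np.int64(400)]
```

View pics/low.png

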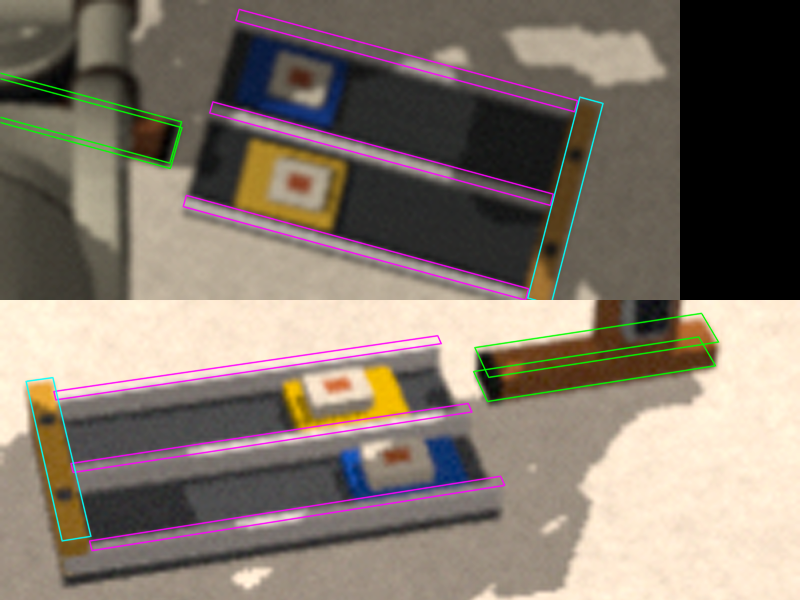

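The overlays agree in both views: the nose is at (178,143) top and (487,373) scene, in line with the yellow lane, and the walls match to about 1 px. Now I'll push slowly, 1 mm lower.

>>> jog_arm --twist '[[0, 0, 0], [0, 0, 0], [0, 0, 0], [0, 0, 0], [0, 0, 0], [0, 0, 0], [0, 0, 0], [0, 0, 0]]' --travel '[[0.1, -0.1, 1], [0.1, -0.1, 2], [0.1, -0.1, 3], [0.1, -0.1, 4], [0.1, -0.1, 5], [0.1, -0.1, 6], [0.1, -0.1, 7], [0.1, -0.1, 8]]' --gripper '[1, 1, 1, 1, 1, 1, 1, 1]'

```text
time: 7.32
position: [0.5719, 0.0564, 0.0373]
orientation: [0.431, 0.561, 0.431, -0.561]
force: [-0.3, -0.5, -0.1]
grip_width: 0.0198
```

```bash
python3 look.py push1
```

```text
tcp [0.5719 0.0564 0.0373] yaw -1.8313 F [-0.3 -0.5 -0.1] t 7.325
stick in guide [-0.0981 -0.0246]
top yellow_mid 0.63 in guide [-0.0006 -0.0264] err 31 [np.int64(440)]
scene yellow_mid 0.75 in guide [ 0.0001 -0.0296] err 89 [np.int64(412)]
scene blue_mid 0.89 in guide [-0.0569  0.0172] err 200 [np.int64(325)]
```

View pics/push1.png

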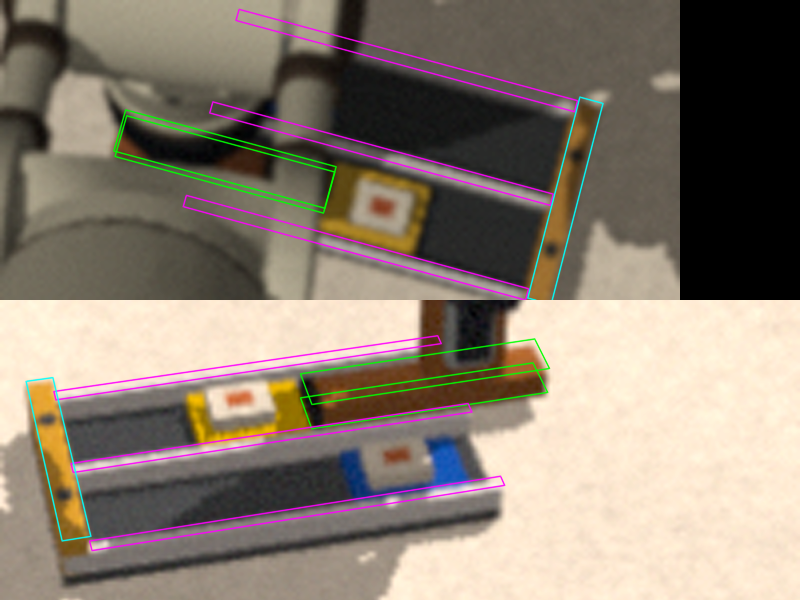

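The nose at (310,400) in the scene view is on the cassette's rear edge. Yellow is flat in its lane at guide x ≈ 0, where the kinematics put it, and blue hasn't moved. About 58 mm remains, so I'll push on and then creep.

>>> jog_arm --twist '[[0, 0, 0], [0, 0, 0], [0, 0, 0], [0, 0, 0], [0, 0, 0], [0, 0, 0], [0, 0, 0]]' --travel '[[0, 0, 1], [0, 0, 2], [0, 0, 3], [0, 0, 4], [0, 0, 4.8], [0, 0, 5.3], [0, 0, 5.5]]' --gripper '[1, 1, 1, 1, 1, 1, 1]'

```text
time: 8.7
position: [0.5578, 0.0036, 0.0373]
orientation: [0.431, 0.561, 0.431, -0.561]
force: [0.1, 0.3, -0.8]
grip_width: 0.0192
```

>>> jog_arm --twist '[[0, 0, 0], [0, 0, 0], [0, 0, 0]]' --travel '[[0, 0, 0.1], [0, 0, 0.2], [0, 0, 0.2]]' --gripper '[1, 1, 1]'

```text
time: 9.07
position: [0.5574, 0.0021, 0.0373]
orientation: [-0.431, -0.561, -0.431, 0.561]
force: [0.4, -0.2, 0.5]
grip_width: 0.019
```

>>> jog_arm --twist '[[0, 0, 0], [0, 0, 0], [0, 0, 0]]' --travel '[[0, 0, 0.1], [0, 0, 0.2], [0, 0, 0.2]]' --gripper '[1, 1, 1]'

```text
time: 9.45
position: [0.5568, -0.0, 0.0373]
orientation: [-0.431, -0.561, -0.431, 0.561]
force: [0.1, 0.3, -0.1]
grip_width: 0.0194
```

>>> jog_arm --twist '[[0, 0, 0], [0, 0, 0], [0, 0, 0]]' --travel '[[0, 0, 0.1], [0, 0, 0.2], [0, 0, 0.2]]' --gripper '[1, 1, 1]'

```text
time: 9.82
position: [0.5566, -0.0014, 0.0375]
orientation: [0.431, 0.561, 0.431, -0.56]
force: [1.0, 3.8, -0.3]
grip_width: 0.0195
```

>>> jog_arm --twist '[[0, 0, 0], [0, 0, 0], [0, 0, 0]]' --travel '[[0, 0, 0.05], [0, 0, 0.1], [0, 0, 0.1]]' --gripper '[1, 1, 1]'

```text
time: 10.2
position: [0.5565, -0.0015, 0.0376]
orientation: [0.43, 0.562, 0.431, -0.56]
force: [1.9, 6.5, 1.2]
grip_width: 0.0196
```

```bash
python3 look.py home
```

```text
tcp [ 0.5565 -0.0015  0.0376] yaw -1.8317 F [1.9 6.5 1.2] t 10.2
stick in guide [-0.0381 -0.0244]
top yellow_mid 0.85 in guide [ 0.062  -0.0269] err 190 [np.int64(280)]
scene yellow_mid 0.79 in guide [ 0.058  -0.0328] err 146 [np.int64(350)]
scene blue_mid 0.66 in guide [-0.0576  0.0197] err 156 [np.int64(375)]
```

View pics/home.png

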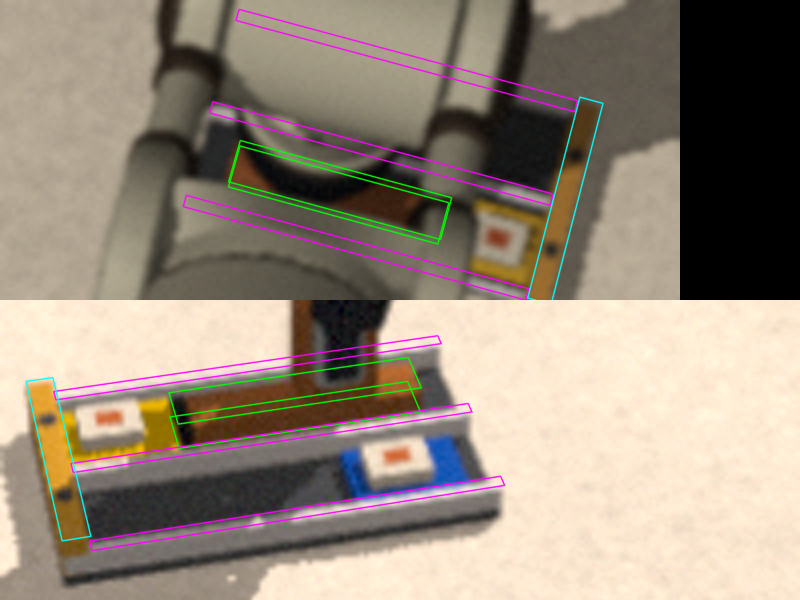

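Yellow is home: in both views it meets the brass stop, the stick reads yellow x ≈ 58.9 mm, and the force rose to 6.5 N with no further motion. Blue hasn't moved. Next I'll back out along the lane, lift and carry the stick away.

>>> jog_arm --twist '[[0, 0, 0], [0, 0, 0], [0, 0, 0], [0, 0, 0], [0, 0, 0], [0, 0, 0], [0, 0, 0], [0, 0, 0]]' --travel '[[0, 0, -0.5], [0, 0, -2], [0, 0, -4], [-2, 0, -6], [-5, 0, -9], [-5, -1, -14], [-5, -2, -19], [-5, -3, -22]]' --gripper '[1, 1, 1, 1, 1, 1, 1, 1]'

```text
time: 11.7
position: [0.5835, 0.221, 0.0873]
orientation: [0.432, 0.56, 0.431, -0.56]
force: [0.0, 0.1, -1.1]
grip_width: 0.0193
```

>>> jog_arm --twist '[[0, 0, 0], [0, 0, 0], [0, 0, 0]]' --travel '[[0, 0, -2], [0, 0, -2], [0, 0, -2]]' --gripper '[1, 1, 1]'

```text
time: 12.08
position: [0.5891, 0.2358, 0.0871]
orientation: [-0.431, -0.561, -0.43, 0.561]
force: [-0.7, 0.3, -1.6]
grip_width: 0.0189
```

```bash
python3 -c "
from go import *
s=manip.get_obs()['position'];delta(s[0],s[1],.0293,-1.832)"
```

```text
t 12.07 pos [0.5891 0.2358 0.0871] twist [-0.    0.04  0.01] travel [ 5.78  0.   -0.  ] F [-0.7  0.3 -1.6] w 0.0189 q6 0.45
```

>>> jog_arm --twist '[[0, 0, 0], [0, 0, 0], [0, 0, 0], [0, 0, 0], [0, 0, 0]]' --travel '[[2, 0, 0], [4, 0, 0], [5.2, 0, 0], [5.5, 0, 0], [5.5, 0, 0]]' --gripper '[1, 1, 1, 1, 1]'

```text
time: 12.7
position: [0.589, 0.2368, 0.0322]
orientation: [-0.431, -0.561, -0.431, 0.561]
force: [-0.5, -0.2, 0.1]
grip_width: 0.0191
```

>>> jog_arm --twist '[[0, 0, 0], [0, 0, 0], [0, 0, 0]]' --travel '[[0.1, 0, 0], [0.2, 0, 0], [0.2, 0, 0]]' --gripper '[1, 1, 1]'

```text
time: 13.08
position: [0.589, 0.2369, 0.0305]
orientation: [0.431, 0.561, 0.431, -0.561]
force: [0.1, -0.4, -1.2]
grip_width: 0.0196
```

>>> jog_arm --twist '[[0, 0, 0], [0, 0, 0], [0, 0, 0]]' --travel '[[0.1, 0, 0], [0.15, 0, 0], [0.15, 0, 0]]' --gripper '[1, 1, 1]'

```text
time: 13.45
position: [0.5891, 0.2369, 0.0293]
orientation: [0.431, 0.561, 0.431, -0.561]
force: [-1.0, -0.8, 3.8]
grip_width: 0.0194
```

On the bench: 3.8 N upward at the same height as the pick. Releasing, then rising.

>>> jog_arm --twist '[[0, 0, 0], [0, 0, 0], [0, 0, 0], [0, 0, 0], [0, 0, 0], [0, 0, 0], [0, 0, 0]]' --travel '[[0, 0, 0], [0, 0, 0], [0, 0, 0], [0, 0, 0], [0, 0, 0], [0, 0, 0], [0, 0, 0]]' --gripper '[0.3, 0, 0, 0, 0, 0, 0]'

```text
time: 14.32
position: [0.5889, 0.2368, 0.0288]
orientation: [-0.431, -0.561, -0.431, 0.561]
force: [-0.1, 0.1, -0.3]
grip_width: 0.0855
```

>>> jog_arm --twist '[[0, 0, 0], [0, 0, 0], [0, 0, 0], [0, 0, 0], [0, 0, 0], [0, 0, 0], [0, 0, 0], [0, 0, 0]]' --travel '[[-2, 0, 0], [-5, 0, 0], [-10, 0, 0], [-14, 0, -5], [-16, 0, -10], [-16, 0, -16], [-16, 0, -22], [-16, 0, -25]]' --gripper '[0, 0, 0, 0, 0, 0, 0, 0]'

```text
time: 15.32
position: [0.653, 0.4815, 0.1903]
orientation: [0.431, 0.561, 0.431, -0.56]
force: [1.0, -0.1, 0.1]
grip_width: 0.0854
```

```bash
python3 look.py end0 ; python3 - <<'E'
from h import *
a=[]
for c,(x,y,w,h) in dict(top=(190,120,260,140),scene=(220,190,260,160)).items():
    a.append(cv2.resize(manip.read_camera(c)["pixels"][:,:,::-1][y:y+h,x:x+w],(520,h*2),interpolation=cv2.INTER_CUBIC))
cv2.imwrite("pics/final.png",np.vstack(a)[:600])
print(manip.get_obs()["force"].round(1),manip.get_obs()["grip_width"])
E
```

```text
tcp [0.653  0.4815 0.1903] yaw -1.8291 F [ 1.  -0.1  0.1] t 15.325
stick in guide [-0.5297 -0.056 ]
top yellow_mid 0.83 in guide [ 0.0577 -0.0266] err 25 [np.int64(468)]
top blue_mid 0.97 in guide [-0.0594  0.0258] err 43 [np.int64(415)]
scene yellow_mid 0.59 in guide [ 0.058  -0.0321] err 130 [np.int64(366)]
scene blue_mid 0.84 in guide [-0.0586  0.0186] err 193 [np.int64(333)]
[0.3 0.6 0.6] 0.08527305858491334
```

View pics/final.png

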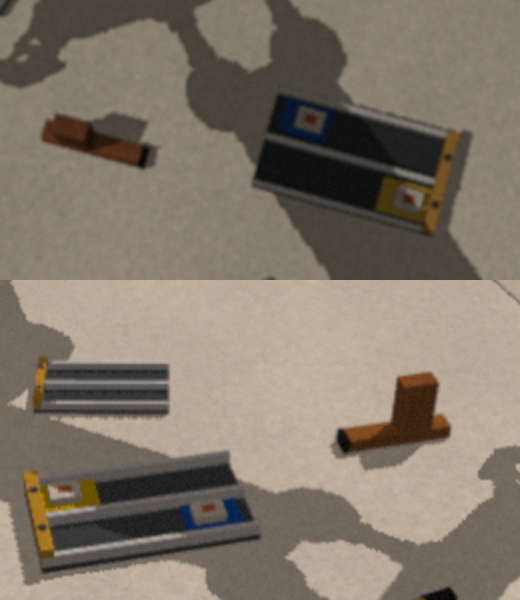

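The final picture shows yellow against the brass stop at (405,198) top and (70,493) scene. Blue is unmoved at (305,118), and the stick stands upright at (95,140), clear of the guide with the gripper away from it. I'm handing the job in.

```bash
python3 -c "
from station import manip
print(manip.finish_job())"
```

```text
the job is handed in; nothing more can be done
None
```

The yellow cassette is home against the brass stop, and the push stick stands upright on the bench, released and clear of the guide. I gripped the stick by its handle, pushed the cassette with its nose, then backed out and set the stick down. The job took about 16 s and is handed in.

**Last checks**
- **Yellow cassette:** it measured x = 57.7 mm (top camera) and 58.0 mm (scene camera) along the guide; home is 58. It lies flat in its lane, and at the stop the push force rose to about 7 N with no further motion.
- **Blue cassette:** the top camera put it at x = -59.4 mm both before the push and at the end.
- **Stick:** it stands about 12 cm in front of the guide's mouth.
- **Gripper:** it is open, well away from everything, with no force on the tool.

**One disagreement:** the scene camera read both cassettes 5–7 mm further across the guide than the top camera, with poorer fits. I took this as error in that view, because the pictures show both cassettes lying within their lanes.

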